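# Stand a finial at the glazing station and give it a short spray

### The job

Take the plain terracotta finial out of the drying rack and stand it by its dowel in the hole of the wooden pedestal at the glazing station, pushed fully home, and let go of it. Then, not before, give the yellow nozzle cap of the clamped spray can a short press, right down (for no more than about a second, the bead of the spray timer staying out of the red), and let it spring back up. The lamp hangs over the cap, so come in at a slant from the front and do not bump the lamp; leave the finial standing home and the other pottery and tools where they are.

Things in the scene. Friction and masses are not known exactly. Their poses are not given: they have to be found in the camera images.
- finial_mid (a point): The finial to glaze, plain orange-brown terracotta, 120 g, in one of the rack's 3 places. Point on its axis half-way up its 60 mm clay part; grip here: straight round body, 30 mm across, from 20 mm below to 20 above. Flat flange, 40 mm across, 8 thick, underside 30 mm below. Under it a dowel 12 mm across, 30 long, 1 mm bevel at the foot (60 mm below). z: its axis, up.
- white_finial_mid (a point): Bystander in the rack: white finial of 54 mm height, 40 mm across, bulging, on the same dowel; point half-way up its clay part (27 mm above the rack's top).
- blue_finial_mid (a point): Bystander in the rack: blue glazed finial, same shape as the white one; point half-way up its clay part.
- rack: Fixed wooden drying rack, 240 (its x) x 80 (its y) x 45 mm high, origin at the centre of its underside. Three holes in a row along its x axis at -80, 0 and +80 mm, 14 mm wide and 34 mm deep, hold the three finials' dowels; the flanges rest on its top.
- socket (a point): Centre of the mouth of the blind hole in the pedestal, a pale wooden block (80 x 80 mm, top 104 mm above the table) on the station's board. Hole straight down, 13.5 mm across, 34 deep, sharp edge. Fully home, the finial's flange rests on the block (finial_mid 30 mm above this point). Axes as the station: -x is its front, z up.
- cap_top (a point): Centre of the top face of the yellow nozzle cap, a disc 32 mm across, 18 thick, on a spray can (66 mm across, blue band) clamped on a slant in a fixed cradle. Its z axis is the can's axis, out of the cap, leaning 35 degrees from vertical to the station's front (-x, roughly to the robot). The cap slides along it only. 206 mm above the table when up.
- cap (a joint): Travel of the nozzle cap in m: 0 up, 0.008 fully down (stop). A spring returns it: about 3 N to start it, 10 N fully down.
- timer (a joint): Black bead of the spray timer, a small white rocking tray with a red end on the station's board, geared to the cap; m from its home end. While the cap is down the tray slopes and the bead slides along, 18 mm in each second; with the cap up it slides home as slowly. In the red zone (beyond 30 mm) the spray was too long.
- lamp_mid (a point): Middle of the underside of the fixed lamp bar over the cap: white, 180 mm long (station's y), 40 wide (its x), 30 high; this point is 25 mm behind and 130 mm above the cap's top. From its left end (+y) a strut goes back to a post at the board's rear. Axes as the station. It blocks a tool coming straight down on the cap.
- lamp: The lamp as a whole; its origin lies on the table straight below the top of the nozzle cap (when up), axes as the station.
- mug: Bystander: terracotta mug, 84 mm across, 88 mm high, with a handle; origin at the centre of its underside.
- bowl: Bystander: terracotta bowl, 130 mm across, 60 mm high; origin at the centre of its underside.
- brush: Bystander: hand brush lying flat; origin at the centre of its underside.
- cup: Bystander: terracotta cup without handle, 72 mm across, 75 mm high; origin at the centre of its underside.
- jar: Bystander: closed amber glass jar, 68 mm across, 80 mm high; origin at the centre of its underside.
- spatula: Bystander: spatula lying flat; origin at the centre of its underside.
Things that resemble listed ones, but are neither listed nor needed, are in the scene too. Leave any green look-alike of the part that bears finial_mid alone.

How it is judged:
By the outcome, as a careful person would: the job done as asked, in the order asked, and still so for the second after the job is handed in, with the robot touching nothing.
It also fails if it takes over 43 s, if anything falls off the work surface, if the arm or the gripper's body presses on something with over 40 N, if the wrist force passes 120 N, or if a joint passes its speed limit or range.

### The arm

A 6-joint arm with a two-finger parallel gripper is mounted at the origin on the work surface. World frame = base frame: x ahead of the robot, y to its left, z up, the work surface at z = 0. Lengths are in m, angles in rad, forces in N, time in s.
With the tool pointing down it reaches from about 0.4 to 0.825 m from the base axis. Payload 7 kg.
Tool frame: the origin (TCP) lies between the finger pads; the fingertips stand 8 mm ahead of it and the grasp point (between the pads) lies 11 mm behind it (arm.finger_overhang is the distance from the TCP to the fingertips, in m); z points along the fingers, y is the line along which they close (so a half turn about z gives the same grasp; the last joint's range is limited). The gripper opens to 88 mm and grips with 3 to 60 N. Pads are 19 mm wide; open, the fingers measure 130 mm over their backs; the gripper's body (78 mm by 193 mm) begins 47 mm behind the grasp point.
Start: joints at [1.573, 0.359, 0.012, 0, -1.224, -0.288], TCP at [0.19, 0.648, 0.235] pointing down, gripper open.
Joint ranges: [-3.07, 3.07], [-1.43, 2.12], [-1.02, 1.25], [-3.03, 1.67], [-3.05, -0], [-3.03, 3.03]. Speed limits (rad/s): [2.39, 2.39, 3.01, 3.14, 3.14, 3.14].

### API

Orientations are given as [roll, pitch, yaw] about the fixed x, y, z axes, in that order (R = Rz(yaw) Ry(pitch) Rx(roll)).
In Python, from station import arm gives the robot as it stands.
- The arm moves only by the tool move_arm, never from a script. Its argument "rows" is text: rows parted by semicolons, each of 7 numbers parted by spaces: the turn, a rotation vector about the tool's x, y, z in degrees, then the shift along the tool's x, y, z in m, then the finger opening in m, from 0 to 0.0876. A call has 1 to 8 rows; each row shifts and turns the commanded pose from where the row before left it, along the tool's axes as they then stand; what a row does not reach is not made up. A row lasts 1/8 s, in which the tool goes at most 62.5 mm and 10.7 degrees, less where a joint would pass 70% of its speed; a pose out of reach is approached as far as the arm can. A call is refused whole if a number of a shift passes 0.0625 or a number of a turn 10.7, either way. A call with a gripper value outside its range is refused whole. The fingers move at their own pace and stop on an object; "squeeze" is the grip in N (left out, the last holds). Time passes only in rows, so rows that do not move let the fingers close. It gives the time, the measured TCP pose, the force, the opening and the grip force at its end, in the units of the state.
- arm.get_state(): the state, without advancing time (a new reading comes with each control period).
- arm.grab_frame(name): name is "scene" or "top" or "wrist"; returns (picture, depth): 400x640x3 uint8, blue, green, red; 400x640 float32, m along the optical axis (not along the pixel's ray), 0 where there is no reading.
- arm.camera_model(name): a dict with "mtx" (3x3 intrinsics, pixels), "camera_from_world" (4x4, takes a point from world to camera coordinates); the wrist camera has in their place "mount" (4x4, takes a point from camera to tool coordinates, whose origin is the TCP and whose axes are the flange's). Camera axes: x right, y down, z forward; pixel columns grow to the right and rows downward; lengths in m; the calibration is good to about 2 mm. A picture is of the moment at which its call begins: read the wrist's pose just before it. camera_model takes no time and is no camera call.
- arm.job_done(): hands the job in; it is judged then, once.
The state is a dict: "t": time; "q": joint angles; "qd": joint speeds; "joint_efforts": joint torques, N m; "eef_pos": TCP position; "ee_rot": TCP orientation; "force": force on the tool from outside, world axes, zero at the start; "moment": the same for the moment, N m; "width": finger opening in m; "gripper_force": force on a finger pad.
Only numpy, scipy, OpenCV 4.12 (cv2) and the standard library are available. Lean on these libraries where they do the work, as an engineer would, in place of code of your own. Each camera call takes 0.05 s, during which the arm holds its last target. There are 200 camera calls.

## Working session

There is one attempt and no reset: what is moved stays moved. The work goes in short steps, Python scripts to look and compute and a tool call to move; the robot and the scene stay as the last step left them, time stands still between calls to the robot, and variables do not carry over. Pictures are saved under pics/ and viewed, at most 10 in all, crops included, and the job is handed in when it is done.

Besides the shell and the picture viewer there is one more tool, called after "Call:" in YAML: its name, and indented under it one key for each argument. move_arm: Moves the arm, as the interface text tells. Its arguments: {"type":"object","properties":{"rows":{"type":"string"},"squeeze":{"type":"number"}},"required":["rows"]}

```bash
mkdir -p pics; ls
cat > h.py <<'E'
import numpy as np, cv2
from station import arm
from scipy.spatial.transform import Rotation as R
def grab(n):
    s=arm.get_state(); p,d=arm.grab_frame(n); m=arm.camera_model(n); K=np.array(m["mtx"])
    if n=="wrist":
        T=np.eye(4); T[:3,:3]=R.from_euler('xyz',s["ee_rot"]).as_matrix(); T[:3,3]=s["eef_pos"]
        W=T@np.array(m["mount"])
    else: W=np.linalg.inv(np.array(m["camera_from_world"]))
    v,u=np.mgrid[:400,:640]
    c=np.stack([(u-K[0,2])/K[0,0]*d,(v-K[1,2])/K[1,1]*d,d,np.ones_like(d)],-1)
    X=(c@W.T)[...,:3]; X[d==0]=np.nan
    return p,d,X,K,W
E
python3 - <<'E'
from h import *
for n in ("scene","top"):
    p,d,X,K,W=grab(n); cv2.imwrite(f"pics/{n}0.png",p); np.save(f"{n}0.npy",X)
    print(n,W.round(3).tolist(),K.tolist())
print(arm.get_state())
E
```

```text
pics
scene [[0.772, 0.489, -0.407, 1.135], [0.636, -0.577, 0.513, -0.751], [0.016, -0.654, -0.756, 1.308], [0.0, 0.0, 0.0, 1.0]] [[428.8995577724589, 0.0, 317.56564051056097], [0.0, 428.8995577724589, 200.9648138018596], [0.0, 0.0, 1.0]]
top [[-0.027, -0.997, 0.068, 0.465], [-1.0, 0.027, 0.007, -0.008], [-0.009, -0.068, -0.998, 1.551], [0.0, 0.0, 0.0, 1.0]] [[445.67016073127826, 0.0, 320.96146422774723], [0.0, 445.67016073127826, 209.24224653794445], [0.0, 0.0, 1.0]]
{'t': 0.1, 'q': array([ 1.57311946e+00,  3.59272181e-01,  1.11595265e-02, -2.57868987e-04,
       -1.22409778e+00, -2.88099939e-01]), 'qd': array([ 0.00026551, -0.00112982,  0.00293147,  0.00191925, -0.00209499,
       -0.00046112]), 'joint_efforts': array([-1.33160742e-03, -5.84164596e+01,  2.93751848e+01,  7.01553851e+00,
        1.01739261e-02, -5.05938510e-05]), 'eef_pos': array([0.1902072 , 0.64721425, 0.2337573 ]), 'ee_rot': array([ 3.14016795e+00, -1.69382734e-04, -2.85864477e-01]), 'force': array([0.15123951, 0.49051681, 0.24215829]), 'moment': array([0.04949447, 0.03300378, 0.02486952]), 'gripper_force': 0.0, 'width': 0.08752657234177526}
```

View pics/scene0.png

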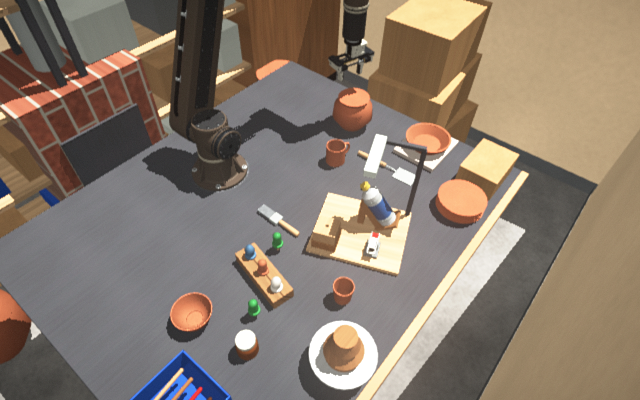

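View pics/top0.png

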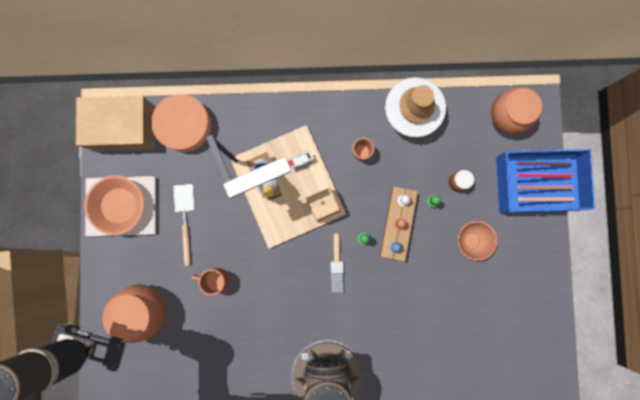

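The scene view shows the rack with blue, terracotta (middle) and white finials. Green look-alikes stand beside it. In the top view the terracotta finial is at (401,224), the pedestal hole at (323,204), the cap at (268,191), and the lamp bar runs from (226,188) to (290,170).

Run:
```python
from h import *
X=np.load("top0.npy"); p=cv2.imread("pics/top0.png")
for n,(u,v) in dict(fin=(401,224),white=(404,200),blue=(396,247),ped=(324,205),cap=(268,192),lampL=(230,188),lampR=(288,171),bead=(301,160),brd=(262,230)).items():
    print(n,np.nanmedian(X[v-1:v+2,u-1:u+2].reshape(-1,3),0).round(4))
# pedestal top
def rect(m,name):
    n,l,st,_=cv2.connectedComponentsWithStats(m.astype(np.uint8)); i=1+np.argmax(st[1:,4])
    q=X[l==i]; r=cv2.minAreaRect((q[:,:2]*1000).astype(np.float32)); print(name,len(q),r,np.median(q[:,2]))
sel=np.zeros((400,640),bool); sel[180:235,295:355]=1
rect(sel&(abs(X[...,2]-.104)<.008),"ped")
sel[:]=0; sel[180:270,375:425]=1
rect(sel&(X[...,2]>.03)&(X[...,2]<.06),"rack")
sel[:]=0; sel[120:255,225:350]=1
rect(sel&(X[...,2]>.008)&(X[...,2]<.03),"board")
sel[:]=0; sel[150:205,215:325]=1
rect(sel&(X[...,2]>.32),"lamp")
S=np.load("scene0.npy"); ps=cv2.imread("pics/scene0.png").astype(int)
for nm,Y,im in (("scene",S,ps),("top",X,p.astype(int))):
    b,g,r=im[...,0],im[...,1],im[...,2]
    m=(r>150)&(g>120)&(b<90)&(Y[...,2]>.15)&(Y[...,2]<.25); q=Y[m]; print(nm,"yellow",len(q),q.mean(0) if len(q) else 0, q[np.argsort(q[:,2])[-5:]] if len(q) else 0)
cv2.imwrite("pics/z.png",np.vstack([cv2.resize(ps[170:310,230:430].astype(np.uint8),(800,560))]))
```

```text
fin [ 0.5085 -0.2555  0.1046]
white [ 0.5867 -0.2691  0.0981]
blue [ 0.4347 -0.2365  0.1007]
ped [ 0.5773 -0.0076  0.1043]
cap [0.6136 0.1614 0.2065]
lampL [0.6093 0.2436 0.3669]
lampR [0.6516 0.0867 0.3642]
bead [0.7357 0.0659 0.0621]
brd [0.5035 0.208  0.0186]
ped 585 ((583.9338989257812, -0.9875373840332031), (80.45377349853516, 79.71903991699219), 22.218486785888672) 0.10503340484262003
rack 1460 ((511.9586181640625, -256.0431213378906), (81.24986267089844, 240.03396606445312), 77.60881805419922) 0.04626834497493193
board 5630 ((654.3931274414062, 119.79175567626953), (349.5138244628906, 299.4155578613281), 22.38490867614746) 0.018974385878002598
lamp 1298 ((679.4728393554688, 188.7840576171875), (133.64151000976562, 180.5775604248047), 21.562225341796875) 0.3664573090081017
scene yellow 44 [0.46564907 0.20140864 0.19637413] [[0.3800799  1.54220958 0.2340105 ]
 [0.39458217 1.23187155 0.23484503]
 [0.38876868 1.38310194 0.23679696]
 [0.38243936 1.54611783 0.23879713]
 [0.39588777 1.24798286 0.23932356]]
top yellow 45 [ 0.76610671 -0.08601118  0.18773019] [[0.62191921 0.15442086 0.21123041]
 [0.61910228 0.16352887 0.21148019]
 [0.62179129 0.15722519 0.21304167]
 [0.60991861 0.1723786  0.21442681]
 [0.62437524 0.15376911 0.21613765]]
```

View pics/z.png

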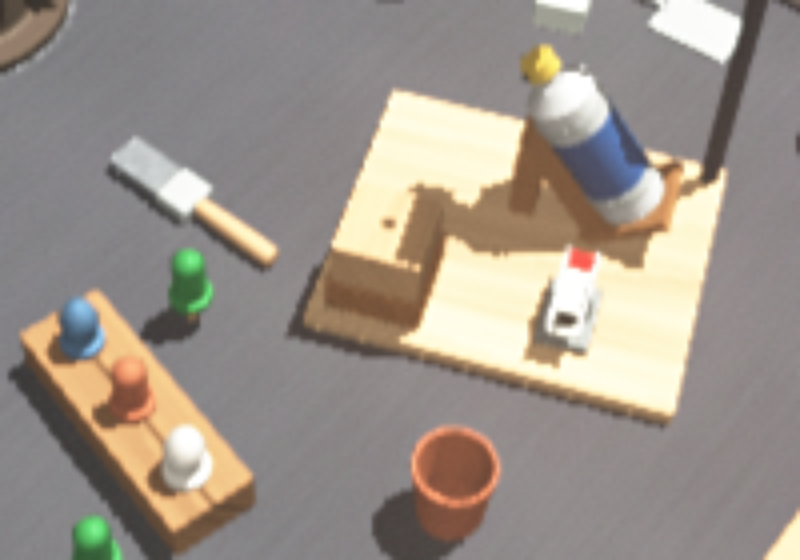

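The crop confirms that the terracotta finial is in the middle of the rack and that the pedestal hole is near the block's centre. The can leans toward the robot, with the timer tray behind the pedestal. I'll move toward the rack now.

Call:
move_arm:
  rows: "0 0 0 0.035 0.0446 -0.003 0.06;0 0 0 0.035 0.0446 -0.003 0.06;0 0 0 0.035 0.0446 -0.003 0.06;0 0 0 0.035 0.0446 -0.003 0.06;0 0 0 0.035 0.0446 0 0.06;0 0 0 0.035 0.0446 0 0.06;0 0 0 0.035 0.0446 0 0.06;0 0 0 0.035 0.0446 0 0.06"

```text
t: 1.1
eef_pos: [0.3585, 0.2245, 0.2466]
ee_rot: [-3.141, -0.0, -0.285]
force: [0.6, 1.0, -0.1]
width: 0.0604
gripper_force: 0.0
```

```bash
cat >> h.py <<'E'
def to(x,y,z,rpy=None):
    s=arm.get_state(); r=R.from_euler('xyz',s["ee_rot"])
    d=r.inv().apply(np.array([x,y,z])-s["eef_pos"]); t=(r.inv()*R.from_euler('xyz',rpy)).as_rotvec(degrees=True) if rpy is not None else 0
    print("shift",d.round(4),"turn",np.round(t,2),"len",np.linalg.norm(d).round(3),"t",s["t"],"q",s["q"].round(2),"pos",s["eef_pos"].round(4),"F",s["force"].round(1))
E
python3 - <<'E'
from h import *
m=arm.camera_model("wrist"); print(np.round(m["mount"],4).tolist(), m["mtx"])
to(0.511,-0.256,0.22,[np.pi,0,-0.216])
E
```

```text
[[0.0011, -0.955, -0.2964, 0.0804], [1.0, 0.001, 0.0003, -0.0018], [-0.0, -0.2964, 0.955, -0.149], [0.0, 0.0, 0.0, 1.0]] [[327.04883127   0.         320.04563011]
 [  0.         327.04883127 199.27586671]
 [  0.           0.           1.        ]]
shift [0.2815 0.4182 0.0265] turn [-0.02 -0.   -3.97] len 0.505 t 1.1 q [ 1.03 -0.08 -0.49 -0.   -1.17  0.26] pos [0.3585 0.2245 0.2466] F [ 0.6  1.  -0.1]
```

Call:
move_arm:
  rows: "0 0 -0.5 0.034 0.051 0.002 0.06;0 0 -0.5 0.034 0.051 0.002 0.06;0 0 -0.5 0.034 0.051 0.002 0.06;0 0 -0.5 0.034 0.051 0.002 0.06;0 0 -0.5 0.034 0.051 0.002 0.06;0 0 -0.5 0.034 0.051 0.002 0.06;0 0 -0.5 0.034 0.051 0.002 0.06;0 0 -0.5 0.034 0.051 0.002 0.06"

```text
t: 2.1
eef_pos: [0.5188, -0.2392, 0.2303]
ee_rot: [-3.142, 0.0, -0.216]
force: [1.8, 0.9, 0.7]
width: 0.0601
gripper_force: 0.0
```

Run:
```python
from h import *
to(0.511,-0.256,0.19,[np.pi,0,-0.216])
p,d,X,K,W=grab("wrist"); cv2.imwrite("pics/w1.png",p); np.save("w1.npy",X)
```

```text
shift [-0.004   0.0181  0.0403] turn [-0.    0.01  0.01] len 0.044 t 2.1 q [-0.09  0.19 -0.23 -0.   -1.15  1.44] pos [ 0.5188 -0.2392  0.2303] F [1.8 0.9 0.7]
```

View pics/w1.png

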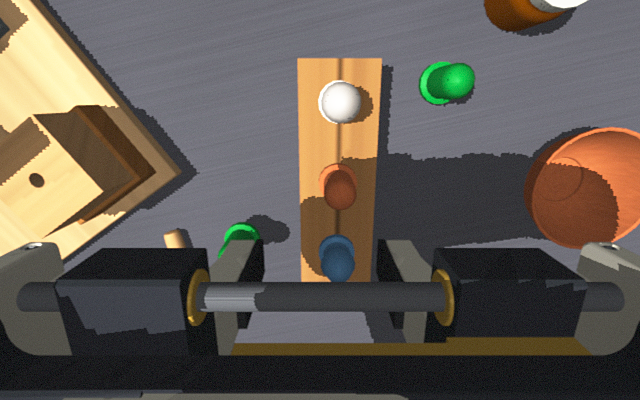

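The wrist view shows the terracotta finial at (340,185), white at (340,102), blue at (337,258), and the pedestal hole at (37,180).

Run:
```python
from h import *
from scipy.optimize import least_squares
X=np.load("w1.npy"); p=cv2.imread("pics/w1.png").astype(int)
sub=np.zeros((400,640),bool); sub[155:222,312:366]=1
for lo,hi,r in ((.056,.092,.015),(.049,.053,.020),(.056,.075,.015),(.075,.092,.015)):
    q=X[sub&(X[...,2]>lo)&(X[...,2]<hi)]
    q=q[np.hypot(q[:,0]-.511,q[:,1]+.256)<.03]
    f=lambda c:np.hypot(q[:,0]-c[0],q[:,1]-c[1])-r if r==.015 else np.maximum(np.hypot(q[:,0]-c[0],q[:,1]-c[1])-r,0)
    s=least_squares(f,[.511,-.256],loss='soft_l1',f_scale=.001); print(lo,hi,len(q),s.x.round(4),np.abs(s.fun).mean())
q=X[sub]; q=q[np.hypot(q[:,0]-.511,q[:,1]+.256)<.03]; print("zmax",np.nanmax(q[:,2]),"top cen",q[q[:,2]>np.nanmax(q[:,2])-.003].mean(0))
m=X[...,2]; t=X[(abs(m-.0455)<.003)&(np.hypot(X[...,0]-.51,X[...,1]+.256)<.16)]
print("rack",cv2.minAreaRect((t[:,:2]*1000).astype(np.float32)),np.median(t[:,2]))
# hole
g=p.sum(2); h=np.zeros_like(sub); h[165:195,22:52]=1
hm=h&(g<260); v,u=np.nonzero(hm); print("hole px",len(u),u.mean(),v.mean(),X[165:195,22:52][...,2].max())
ring=X[(abs(m-.104)<.004)]; print("ped z",np.median(ring[:,2]))
K=np.array(arm.camera_model("wrist")["mtx"])
P=X[180,60];print(P)
# intersect hole centre ray with z plane: use homography through neighbours
zz=h&~hm&(abs(m-.104)<.005); vv,uu=np.nonzero(zz)
A=np.c_[uu,vv,np.ones(len(uu))]; c=np.linalg.lstsq(A,X[zz],rcond=None)[0]; print("hole", np.array([u.mean(),v.mean(),1])@c)
```

```text
0.056 0.092 242 [ 0.5116 -0.2547] 0.00012049781720576653
0.049 0.053 186 [ 0.5119 -0.255 ] 0.0
0.056 0.075 114 [ 0.5116 -0.2547] 0.0001293033321957642
0.075 0.092 128 [ 0.5116 -0.2547] 0.00011113401728370715
zmax 0.10583889794791779 top cen [ 0.51255016 -0.2549607   0.10374155]
rack ((522.47119140625, -244.59259033203125), (168.59718322753906, 260.44097900390625), 62.067359924316406) 0.04401426705415684
hole px 143 36.27272727272727 179.72027972027973 nan
ped z 0.10290937280736243
[ 0.57932037 -0.01910758  0.10268897]
hole [0.58389447 0.00074442 0.10293578]
```

Call:
move_arm:
  rows: "0 0 0 -0.0037 0.0167 0.02 0.06;0 0 0 0 0 0.05 0.06;0 0 0 0 0 0.05 0.06;0 0 0 0 0 0.03 0.06;0 0 0 0 0 0.0133 0.06;0 0 0 0 0 0 0.06"
  squeeze: 25

```text
t: 2.9
eef_pos: [0.5111, -0.2525, 0.0669]
ee_rot: [3.141, 0.001, -0.216]
force: [0.1, -0.9, 0.9]
width: 0.0599
gripper_force: 0.0
```

Call:
move_arm:
  rows: "0 0 0 0 0 0 0.02;0 0 0 0 0 0 0.02;0 0 0 0 0 0 0.02;0 0 0 0 0 0 0.02;0 0 0 0 0 0 0.02"

```text
t: 3.52
eef_pos: [0.5116, -0.2539, 0.0685]
ee_rot: [3.14, -0.001, -0.215]
force: [-2.9, -7.2, 5.8]
width: 0.0301
gripper_force: 25.0
```

Call:
move_arm:
  rows: "0 0 0 0 0 -0.015 0.02;0 0 0 0 0 -0.03 0.02;0 0 0 0 0 -0.05 0.02;0 0 0 0 0 -0.05 0.02"
  squeeze: 40

```text
t: 4.03
eef_pos: [0.5108, -0.2524, 0.2135]
ee_rot: [-3.141, 0.001, -0.216]
force: [1.0, -0.5, -1.7]
width: 0.0289
gripper_force: 40.0
```

Run:
```python
from h import *
to(0.5839,0.0007,0.195,[np.pi,0,-0.216])
print(arm.get_state()["width"])
```

```text
shift [ 0.0172 -0.2629  0.0185] turn [-0.01  0.05 -0.01] len 0.264 t 4.025 q [-0.12  0.2  -0.25 -0.   -1.11  1.47] pos [ 0.5108 -0.2524  0.2135] F [ 1.  -0.5 -1.7]
0.02885331444740929
```

Call:
move_arm:
  rows: "0 0 0 0.0034 -0.0525 0.003 0.02;0 0 0 0.0034 -0.0525 0.003 0.02;0 0 0 0.0034 -0.0525 0.003 0.02;0 0 0 0.0034 -0.0525 0.003 0.02;0 0 0 0.0034 -0.0525 0.003 0.02;0 0 -10 0 0 0 0.02;0 0 -10 0 0 0 0.02;0 0 0 0 0 0.008 0.02"

```text
t: 5.03
eef_pos: [0.5843, 0.0005, 0.1894]
ee_rot: [-3.141, -0.001, 0.132]
force: [-0.0, -0.3, -1.7]
width: 0.0292
gripper_force: 40.0
```

Run:
```python
from h import *
to(0.5839,0.0007,0.18,[np.pi,0,0.13])
p,d,X,K,W=grab("wrist"); cv2.imwrite("pics/w2.png",p); np.save("w2.npy",X); np.save("W2.npy",W)
```

```text
shift [-0.0004 -0.0002  0.0094] turn [-0.02 -0.05  0.13] len 0.009 t 5.025 q [ 0.34  0.24 -0.26 -0.   -1.07  1.37] pos [5.843e-01 5.000e-04 1.894e-01] F [-0.  -0.3 -1.7]
```

View pics/w2.png

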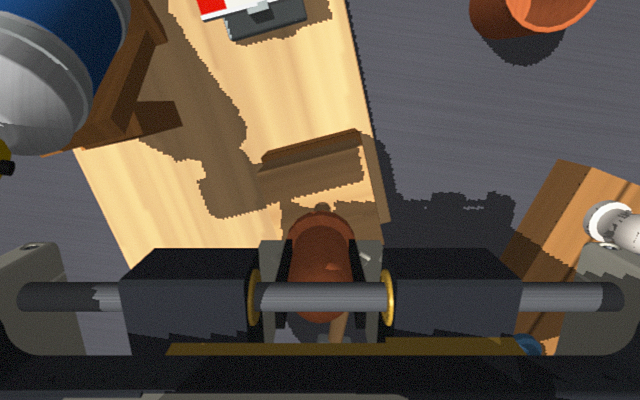

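The finial hangs upright between the pads at about (320,260). The hole's far edge peeks out behind the flange at (322,208).

Run:
```python
from h import *
from scipy.optimize import least_squares
X=np.load("w2.npy"); W=np.load("W2.npy"); p=cv2.imread("pics/w2.png").astype(int)
sub=np.zeros((400,640),bool); sub[205:325,285:360]=1
q=X[sub&(p[...,2]>p[...,0]+25)&(X[...,2]>.14)]
q=q[np.hypot(q[:,0]-.584,q[:,1])<.03]
print("z",np.percentile(q[:,2],[1,50,99]))
f=lambda c:np.hypot(q[:,0]-c[0]-c[2]*(q[:,2]-.19),q[:,1]-c[1]-c[3]*(q[:,2]-.19))-.015
w=(q[:,2]>.174)&(q[:,2]<.214); q0=q
for a,b in ((.176,.208),(.18,.20)):
    q=q0[(q0[:,2]>a)&(q0[:,2]<b)]; s=least_squares(f,[.584,0,0,0],loss='soft_l1',f_scale=.0005); print(len(q),s.x.round(4))
fl=q0[q0[:,2]<.176]; print("flange zs",len(fl),np.percentile(fl[:,2],[5,50,95]) if len(fl) else 0)
g=p.sum(2)
print(g[200:216,308:338:2])
# hole outline predicted
K=np.array(arm.camera_model("wrist")["mtx"]); Wi=np.linalg.inv(W)
for h in ((.5839,.0007),(.5849,.0007),(.5839,.0017)):
    a=np.linspace(-1.5,1.5,7); P=np.c_[h[0]+.00675*np.cos(a),h[1]+.00675*np.sin(a),np.full(7,.1035),np.ones(7)]@Wi.T
    print(h,(np.c_[P[:,0]/P[:,2]*K[0,0]+K[0,2],P[:,1]/P[:,2]*K[1,1]+K[1,2]]).round(1).tolist())
```

```text
z [0.16611104 0.20159039 0.22443978]
1481 [0.5851 0.002  0.0009 0.0063]
887 [0.5851 0.0021 0.0025 0.0052]
flange zs 1087 [0.16637185 0.17345757 0.17520515]
[[556 551 549 553 553 553 545 547 569 557 551 544 540 556 450]
 [540 546 557 541 543 546 529 536 513 548 539 536 545 507 448]
 [555 539 545 559 561 467 363 275 321 476 538 537 547 262 402]
 [543 552 540 548 505 298 256 244 243 269 491 534 547 224 247]
 [540 541 533 538 296 169 228 230 215 176 388 538 545 227 239]
 [546 535 539 499 187 173 182 177 186 168 245 550 543 249 241]
 [525 542 544 442 144 186 188 182 181 185 179 472 565 366 238]
 [390 503 508 351 143 183 190 196 199 178 156 359 563 566 268]
 [224 250 244 212 174 180 176 195 171 179 172 323 562 582 247]
 [226 230 231 170 179 189 183 202 198 176 178 345 562 546 258]
 [244 219 243 182 191 179 168 183 199 203 172 338 470 262 254]
 [249 227 241 203 179 126 164 176 180 169 186 252 429 222 258]
 [216 188 208 208 156 154 126 136 141 130 163 156 220 225 246]
 [127 138 165 177 119 136 126 150 140 139 139 133 130 144 236]
 [128 133 130 127 149 151 140 139 145 134 128 147 137 141 161]
 [142 140 122 142 143 170 172 189 168 148 141 131 135 123 134]]
(0.5839, 0.0007) [[330.8, 210.8], [330.0, 206.7], [327.2, 203.4], [323.1, 201.9], [318.7, 202.4], [315.1, 204.8], [313.2, 208.6]]
(0.5849, 0.0007) [[331.0, 209.6], [330.2, 205.4], [327.4, 202.2], [323.3, 200.6], [318.9, 201.1], [315.3, 203.5], [313.4, 207.3]]
(0.5839, 0.0017) [[329.5, 210.6], [328.7, 206.5], [325.9, 203.3], [321.8, 201.7], [317.4, 202.2], [313.8, 204.6], [311.9, 208.4]]
```

Call:
move_arm:
  rows: "0 0 0 -0.0014 0.0011 0.01 0.02;0 0 0 0 0 0.01 0.02;0 0 0 0 0 0.006 0.02;0 0 0 0 0 0 0.02"

```text
t: 5.58
eef_pos: [0.5826, -0.0013, 0.1625]
ee_rot: [3.141, 0.001, 0.132]
force: [-0.8, -0.6, -0.8]
width: 0.0293
gripper_force: 40.0
```

```bash
cat > m.py <<'E'
from h import *
from scipy.optimize import least_squares
import sys
p,d,X,K,W=grab("wrist"); s=arm.get_state(); e=s["eef_pos"]; pi=p.astype(int); z0=e[2]
q=X[(pi[...,2]>pi[...,0]+25)&(X[...,2]>z0-.014)&(X[...,2]<z0+.02)]; q=q[np.hypot(q[:,0]-.584,q[:,1])<.03]
f=lambda c:np.hypot(q[:,0]-c[0]-c[2]*(q[:,2]-z0),q[:,1]-c[1]-c[3]*(q[:,2]-z0))-.015
r=least_squares(f,[.584,0,0,0],loss='soft_l1',f_scale=.0005); print(e.round(4),"fin",len(q),r.x.round(4),"F",s["force"].round(1),s["t"])
cv2.imwrite("pics/"+sys.argv[1],p); c=p[170:260,270:380]; cv2.imwrite("pics/c_"+sys.argv[1],cv2.resize(c,None,fx=6,fy=6))
E
python3 m.py w3.png
```

```text
[ 0.5829 -0.0012  0.163 ] fin 1609 [5.834e-01 3.000e-04 2.500e-03 6.700e-03] F [ 0.9  0.4 -1.7] 5.625
```

View pics/c_w3.png

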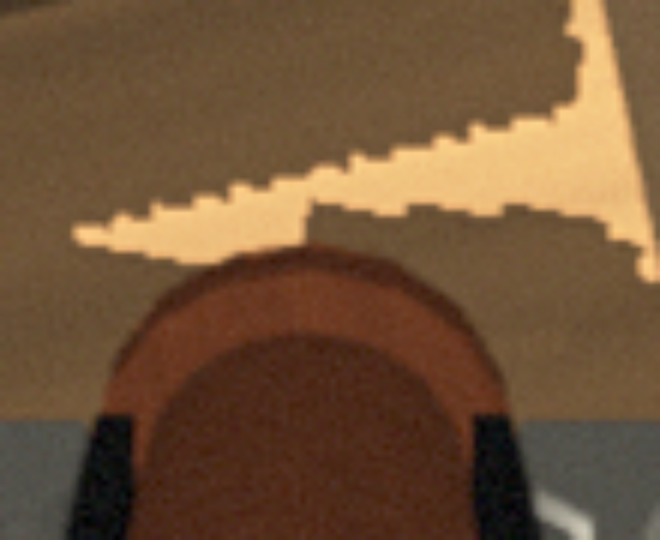

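The hole is hidden now, and the finial is about 0.5 mm off the hole estimate. I'll correct that and go down gently.

Call:
move_arm:
  rows: "0 0 0 0.0005 -0.0003 0.003 0.02;0 0 0 0 0 0.003 0.02;0 0 0 0 0 0.003 0.02;0 0 0 0 0 0.002 0.02;0 0 0 0 0 0 0.02"

```text
t: 6.25
eef_pos: [0.5833, -0.0008, 0.1521]
ee_rot: [3.142, 0.0, 0.133]
force: [-0.3, 0.1, -1.8]
width: 0.0294
gripper_force: 40.0
```

No contact force with the tip about 5 mm below the mouth, so the dowel is in the hole. Next I push home.

Call:
move_arm:
  rows: "0 0 0 0 0 0.005 0.02;0 0 0 0 0 0.006 0.02;0 0 0 0 0 0.006 0.02;0 0 0 0 0 0.004 0.02;0 0 0 0 0 0.003 0.02;0 0 0 0 0 0.001 0.02;0 0 0 0 0 0.001 0.02"

```text
t: 7.12
eef_pos: [0.5834, -0.0008, 0.1274]
ee_rot: [3.141, -0.0, 0.133]
force: [-6.6, 0.5, 12.6]
width: 0.029
gripper_force: 40.0
```

Call:
move_arm:
  rows: "0 0 0 0 0 0.0008 0.02;0 0 0 0 0 0.0007 0.02;0 0 0 0 0 0 0.02"

```text
t: 7.5
eef_pos: [0.5835, -0.0008, 0.1273]
ee_rot: [3.141, -0.001, 0.134]
force: [-10.1, 1.2, 18.5]
width: 0.029
gripper_force: 40.0
```

```bash
python3 m.py w4.png
python3 - <<'E'
from h import *
p,d,X,K,W=grab("wrist"); pi=p.astype(int)
q=X[(pi[...,2]>pi[...,0]+25)]; q=q[(np.hypot(q[:,0]-.584,q[:,1])<.0205)&(q[:,2]>.1)]
h=np.histogram(q[:,2],np.arange(.1,.18,.002)); print([(round(b,3),int(a)) for a,b in zip(*h)])
E
```

```text
[ 0.5834 -0.0008  0.1273] fin 1599 [0.5841 0.0007 0.002  0.0043] F [-8.5  1.2 17.1] 7.55
[(np.float64(0.1), 5), (np.float64(0.102), 116), (np.float64(0.104), 73), (np.float64(0.106), 64), (np.float64(0.108), 70), (np.float64(0.11), 431), (np.float64(0.112), 380), (np.float64(0.114), 69), (np.float64(0.116), 70), (np.float64(0.118), 78), (np.float64(0.12), 82), (np.float64(0.122), 89), (np.float64(0.124), 76), (np.float64(0.126), 85), (np.float64(0.128), 86), (np.float64(0.13), 88), (np.float64(0.132), 95), (np.float64(0.134), 107), (np.float64(0.136), 88), (np.float64(0.138), 106), (np.float64(0.14), 115), (np.float64(0.142), 107), (np.float64(0.144), 122), (np.float64(0.146), 114), (np.float64(0.148), 136), (np.float64(0.15), 137), (np.float64(0.152), 238), (np.float64(0.154), 317), (np.float64(0.156), 246), (np.float64(0.158), 247), (np.float64(0.16), 315), (np.float64(0.162), 90), (np.float64(0.164), 0), (np.float64(0.166), 0), (np.float64(0.168), 0), (np.float64(0.17), 0), (np.float64(0.172), 0), (np.float64(0.174), 0), (np.float64(0.176), 0)]
```

The flange top is at 0.112 and the force rises with no further motion, so the finial is home. Releasing.

Call:
move_arm:
  rows: "0 0 0 0 0 -0.001 0.06;0 0 0 0 0 0 0.06;0 0 0 0 0 0 0.06;0 0 0 0 0 -0.015 0.06;0 0 0 0 0 -0.03 0.06;0 0 0 0 0 -0.035 0.06;0 0 0 -0.03 0 0 0.06;0 0 0 -0.06 0 0 0.06"
  squeeze: 10

```text
t: 8.6
eef_pos: [0.4948, -0.0125, 0.2066]
ee_rot: [3.141, -0.001, 0.133]
force: [-1.5, -0.1, 0.7]
width: 0.06
gripper_force: 0.0
```

Run:
```python
from h import *
p,d,X,K,W=grab("wrist"); s=arm.get_state(); print(s["eef_pos"],s["force"],s["t"])
cv2.imwrite("pics/w5.png",p)
pi=p.astype(int); q=X[(pi[...,2]>pi[...,0]+25)]; q=q[(np.hypot(q[:,0]-.584,q[:,1])<.025)&(q[:,2]>.1)]
h=np.histogram(q[:,2],np.arange(.1,.18,.002)); print(h[0].tolist())
p,d,X,K,W=grab("top"); np.save("top1.npy",X); cv2.imwrite("pics/top1.png",p)
```

```text
[ 0.48576461 -0.01450399  0.20558266] [-12.49112536  -1.61946477  -5.03717049] 8.65
[131, 1070, 90, 0, 12, 329, 115, 0, 0, 0, 0, 0, 0, 0, 0, 0, 0, 0, 0, 0, 0, 0, 0, 0, 0, 3, 139, 275, 256, 344, 726, 377, 19, 0, 0, 0, 0, 0, 0]
```

View pics/w5.png

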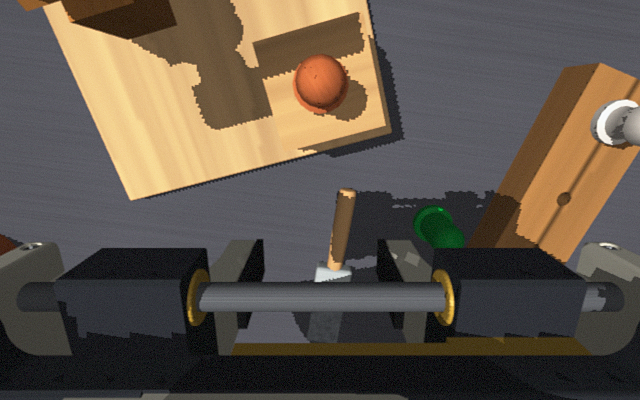

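The finial stands home at (320,85), and the gripper is empty and clear. Now locating the cap.

Run:
```python
from h import *
a=np.radians(22.3); sx=np.array([np.cos(a),np.sin(a),0]); sy=np.array([-np.sin(a),np.cos(a),0])
ax=-np.sin(np.radians(35))*sx+np.cos(np.radians(35))*np.array([0,0,1]); e2=np.cross(ax,sy)
for n in ("scene0","top0"):
    X=np.load(n+".npy"); im=cv2.cvtColor(cv2.imread(f"pics/{n}.png"),cv2.COLOR_BGR2HSV).astype(int)
    near=np.hypot(X[...,0]-.617,X[...,1]-.16)<.05
    m=near&(im[...,0]>20)&(im[...,0]<34)&(im[...,1]>140)&(X[...,2]>.17)&(X[...,2]<.24)
    q=X[m]; print(n,len(q)); s=(q-[.614,.161,.206])@np.c_[ax,sy,e2]*1000
    print("axial",np.percentile(s[:,0],[5,25,50,75,95]).round(1),"sy",s[:,1].min().round(1),s[:,1].max().round(1),"e2",s[:,2].min().round(1),s[:,2].max().round(1))
    t=s[abs(s[:,0]-np.percentile(s[:,0],80))<3]; print("disc",len(t),cv2.minEnclosingCircle(t[:,1:].astype(np.float32)),t.mean(0).round(1))
X=np.load("top0.npy"); 
near=np.hypot(X[...,0]-.637,X[...,1]-.17)<.11; q=X[near&(X[...,2]>.355)&(X[...,2]<.375)]
print("lamp",len(q),cv2.minAreaRect((q[:,:2]*1000).astype(np.float32)))
```

```text
scene0 37
axial [-12.6  -7.8  -2.4   0.2   1.6] sy -17.7 8.3 e2 -16.3 8.9
disc 19 ((-3.3036727905273438, -2.895975112915039), 12.602782249450684) [-0.  -4.5 -2.9]
top0 40
axial [-2.8 -1.2  0.   1.6  3.5] sy -11.7 10.2 e2 -11.4 12.7
disc 27 ((-3.8908298015594482, -0.13927723467350006), 13.147933959960938) [ 1.1 -2.9  0.1]
lamp 1160 ((665.4114379882812, 183.2274627685547), (103.40251922607422, 180.5775604248047), 21.562225341796875)
```

Call:
move_arm:
  rows: "0 0 10.4 0 0 -0.006 0;0 0 10.4 0 0 -0.006 0;0 0 10.4 0 0 -0.006 0;0 0 10.4 0 0 -0.006 0;0 0 10.4 0 0 -0.006 0;0 0 10.4 0 0 -0.006 0;0 0 10.4 0 0 -0.006 0;0 0 10.4 0 0 -0.006 0"

```text
t: 9.7
eef_pos: [0.4943, -0.0127, 0.255]
ee_rot: [-3.141, -0.0, -1.325]
force: [0.4, 0.2, 0.4]
width: 0.0004
gripper_force: 0.0
```

Call:
move_arm:
  rows: "0 0 10.4 0 0 -0.006 0;0 0 10.4 0 0 -0.006 0;0 0 10.4 0 0 -0.006 0;0 0 10.4 0 0 -0.006 0;0 0 10.4 0 0 -0.006 0;0 0 10.4 0 0 -0.006 0;0 0 10.4 0 0 -0.006 0;0 0 10.4 0 0 -0.006 0"

```text
t: 10.7
eef_pos: [0.4942, -0.0128, 0.303]
ee_rot: [-3.141, 0.001, -2.777]
force: [-0.6, -1.2, 0.2]
width: 0.0006
gripper_force: 0.0
```

```bash
cat >> h.py <<'E'
a=np.radians(22.3); sx=np.array([np.cos(a),np.sin(a),0]); sy=np.array([-np.sin(a),np.cos(a),0]); uz=np.array([0,0,1.])
sn,cs=np.sin(np.radians(35)),np.cos(np.radians(35)); ax=-sn*sx+cs*uz
RP=np.c_[-cs*sx-sn*uz,sy,-ax]
def cap(c,s):
    """go to tip s metres out along cap axis from cap centre c"""
    p=np.array(c)+ax*(s+.008); print("target",p.round(4)); to(*p,R.from_matrix(RP).as_euler('xyz'))
E
python3 - <<'E'
from h import *
cap([.6151,.158,.206],.08)
E
```

```text
target [0.5684 0.1388 0.2781]
shift [-0.1233  0.1152  0.025 ] turn [ -0.44 -34.94  -1.37] len 0.171 t 10.7 q [ 0.37  0.02 -0.26  0.   -1.29 -1.58] pos [ 0.4942 -0.0128  0.303 ] F [-0.6 -1.2  0.2]
```

Call:
move_arm:
  rows: "-0.1 -8.75 -0.35 0 0.029 0 0;-0.1 -8.75 -0.35 0 0.029 0 0;-0.1 -8.75 -0.35 0 0.029 0 0;-0.1 -8.7 -0.35 0 0.029 0 0;0 0 0 0 0 0 0;0 0 0 0 0 0 0"

```text
t: 11.45
eef_pos: [0.4547, 0.0894, 0.3044]
ee_rot: [-3.135, 0.591, -2.748]
force: [0.8, 0.6, 0.6]
width: 0.0003
gripper_force: 0.0
```

Run:
```python
from h import *
cap([.6151,.158,.206],.06)
p,d,X,K,W=grab("wrist"); cv2.imwrite("pics/w6.png",p); np.save("w6.npy",X)
im=cv2.cvtColor(p,cv2.COLOR_BGR2HSV).astype(int)
m=(np.hypot(X[...,0]-.615,X[...,1]-.158)<.06)&(im[...,0]>20)&(im[...,0]<34)&(im[...,1]>140)&(X[...,2]>.16)&(X[...,2]<.26)
q=X[m]; s=(q-[.6151,.158,.206])@np.c_[ax,sy,np.cross(ax,sy)]*1000
v,u=np.nonzero(m); print(len(q),u.mean(),v.mean(),np.percentile(s[:,0],[5,50,95]))
t=s[abs(s[:,0]-np.median(s[:,0]))<3]; c=cv2.minEnclosingCircle(t[:,1:].astype(np.float32)); print(len(t),c)
print(np.array([.6151,.158,.206])+(np.c_[ax,sy,np.cross(ax,sy)]@[np.median(s[:,0]),*c[0]])/1000)
```

```text
target [0.579  0.1432 0.2617]
shift [-0.0886  0.0027  0.1109] turn [-0.21 -1.13  0.23] len 0.142 t 11.45 q [ 0.79 -0.44 -0.88  0.39 -0.61 -2.23] pos [0.4547 0.0894 0.3044] F [0.8 0.6 0.6]
55 320.5090909090909 255.25454545454545 [-12.32655469  -2.02328529  -1.15300093]
46 ((-0.06925946474075317, -0.6040310859680176), 14.086841583251953)
[0.61665778 0.15856404 0.20468908]
```

View pics/w6.png

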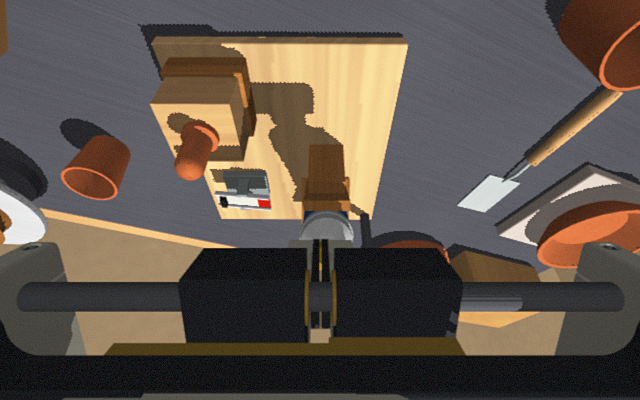

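The cap is under the closed fingers near (320,255), and the finial and timer are undisturbed (bead at its white end). I'll align with the can axis at a distance.

Call:
move_arm:
  rows: "-0.2 -1.1 0.2 -0.0443 0.0013 0.01 0;0 0 0 -0.0443 0.0013 0.03 0;0 0 0 0 0 0.05 0;0 0 0 0 0 0.02 0;0 0 0 0 0 0 0"

```text
t: 12.12
eef_pos: [0.5809, 0.142, 0.2602]
ee_rot: [-3.139, 0.604, -2.755]
force: [-0.1, 1.4, 0.3]
width: 0.0004
gripper_force: 0.0
```

Run:
```python
from h import *
cap([.6158,.1583,.2055],.012)
p,d,X,K,W=grab("scene"); cv2.imwrite("pics/s2.png",cv2.resize(p[120:270,300:460],(800,750))[:600])
im=cv2.cvtColor(p,cv2.COLOR_BGR2HSV).astype(int)
p,d,X,K,W=grab("wrist"); im=cv2.cvtColor(p,cv2.COLOR_BGR2HSV).astype(int)
m=(np.hypot(X[...,0]-.615,X[...,1]-.158)<.035)&(im[...,0]>20)&(im[...,0]<34)&(im[...,1]>120)&(X[...,2]>.16)&(X[...,2]<.23)
q=X[m]; s=(q-[.6158,.1583,.2055])@np.c_[ax,sy,np.cross(ax,sy)]*1000
print(len(q)); 
if len(q)>5: print(np.percentile(s[:,0],[5,50,95]),s.min(0),s.max(0),cv2.minEnclosingCircle(s[:,1:].astype(np.float32)))
```

```text
target [0.6052 0.1539 0.2219]
shift [-0.0005  0.002   0.0468] turn [-0.23 -0.41 -0.1 ] len 0.047 t 12.125 q [ 0.62 -0.1  -0.79  0.45 -0.32 -2.19] pos [0.5809 0.142  0.2602] F [-0.1  1.4  0.3]
1610
[-9.86378074 -1.30862069 -0.16734428] [-30.59171717  -8.90157993 -15.99640346] [ 0.7372409  21.28051524 15.62574739] ((6.217062950134277, -0.42995503544807434), 16.139116287231445)
```

View pics/s2.png

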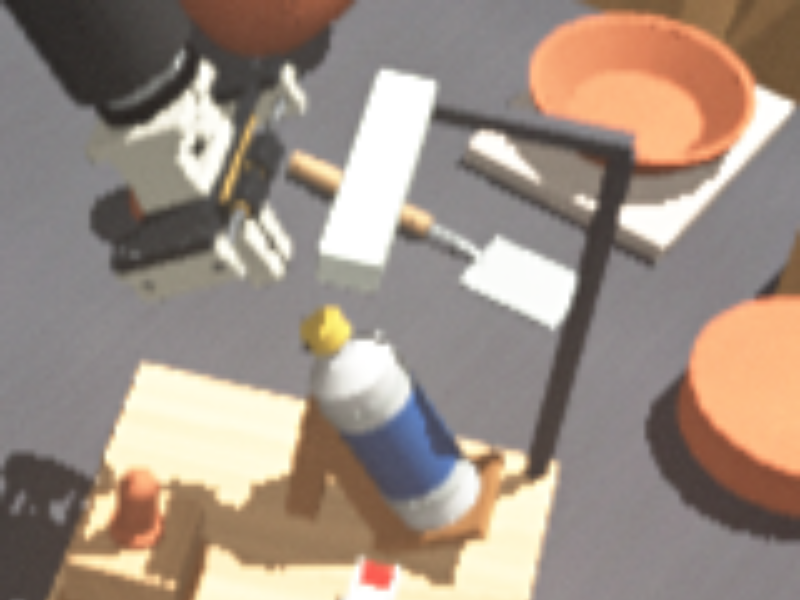

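Run:
```python
from h import *
B=np.c_[ax,sy,np.cross(ax,sy)]; c0=np.array([.6158,.1583,.2055])
for n in ("wrist","scene","top"):
    p,d,X,K,W=grab(n); im=cv2.cvtColor(p,cv2.COLOR_BGR2HSV).astype(int)
    s=(X-c0)@B*1000
    m=(abs(s[...,0]+1)<2.5)&(np.hypot(s[...,1],s[...,2])<30)&(im[...,0]>18)&(im[...,0]<36)&(im[...,1]>110)
    k,l,st,ce=cv2.connectedComponentsWithStats(m.astype(np.uint8))
    for i in range(1,k):
        if st[i,4]>8:
            t=s[l==i]; print(n,st[i],t.min(0).round(1),t.max(0).round(1),t.mean(0).round(1))
    if n=="wrist":
        cv2.imwrite("pics/w7.png",p)
        w=abs(s[...,0]+30)<25; w&=np.hypot(s[...,1],s[...,2])<45
        w&=(im[...,1]<60)&(im[...,2]>110); t=s[w]; print("can white",len(t),t[:,1].min(),t[:,1].max())
        Wi=np.linalg.inv(W); st_=arm.get_state(); 
        for k_ in (-.016,0,.016): 
            P=Wi@np.r_[c0+sy*k_,1]; print((P[:2]/P[2]*K[0,0]+K[:2,2]).round(1))
```

```text
wrist [ 308  194   43   42 1425] [ -3.3  -8.3 -15.8] [ 0.9 21.7 15.1] [-1.2  6.6  0.2]
can white 2545 -26.067948322499998 39.075336473547104
[297.  215.2]
[319.6 215.2]
[342.2 215.2]
scene [361 182   7   6  23] [ -3.4 -11.2 -15.4] [ 1.3 13.   8.4] [-0.3  0.4 -3.9]
top [263 187  10   8  37] [ -2.8 -11.3 -17.1] [ 1.5 15.9 11. ] [-0.6  2.6 -4.6]
```

View pics/w7.png

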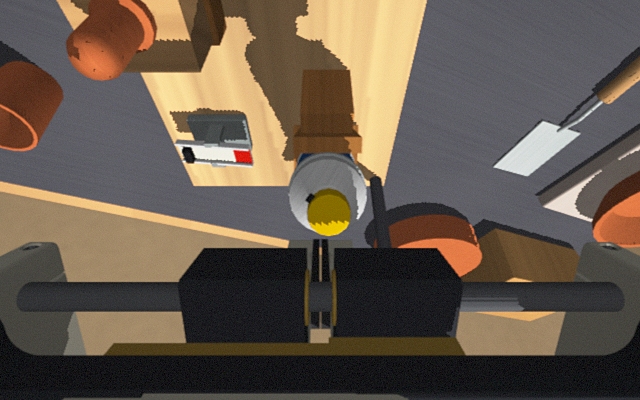

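The view along the axis shows the cap at (328,214), right of the finger line at column 320, with the bead at its home end (187,155). The cap is about 6–7 mm toward +y of the tool. I'll shift across and come closer.

Call:
move_arm:
  rows: "-0.2 -0.4 -0.1 0 0.007 0.01 0;0 0 0 0 0 0.02 0;0 0 0 0 0 0.018 0;0 0 0 0 0 0 0;0 0 0 0 0 0 0"

```text
t: 13.0
eef_pos: [0.6023, 0.159, 0.2239]
ee_rot: [3.14, 0.616, -2.753]
force: [-0.8, -0.4, -0.4]
width: 0.0002
gripper_force: 0.0
```

Run:
```python
from h import *
cap([.6158,.1583,.2055],-0.0012)
B=np.c_[ax,sy,np.cross(ax,sy)]; c0=np.array([.6158,.1583,.2055])
p,d,X,K,W=grab("wrist"); im=cv2.cvtColor(p,cv2.COLOR_BGR2HSV).astype(int); s=(X-c0)@B*1000
m=(abs(s[...,0]+1)<3)&(np.hypot(s[...,1],s[...,2])<30)&(im[...,0]>18)&(im[...,0]<36)&(im[...,1]>110)
t=s[m]; print(len(t),t.min(0).round(1),t.max(0).round(1),t.mean(0).round(1)); v,u=np.nonzero(m); print(u.min(),u.max(),v.min(),v.max())
```

```text
target [0.6122 0.1568 0.2111]
shift [ 0.0006 -0.0058  0.0153] turn [ 0.07  0.31 -0.01] len 0.016 t 13.0 q [ 0.5  -0.01 -0.92  0.86 -0.08 -2.52] pos [0.6023 0.159  0.2239] F [-0.8 -0.4 -0.4]
995 [ -4.   -8.7 -16. ] [ 1.  21.7 15.6] [-1.3  6.5  7.2]
292 345 216 267
```

Joint 5 is close to its limit at 0, so I'll reduce the slant by 8° before pressing.

Call:
move_arm:
  rows: "0 4 0 0 0 0 0;0 4 0 0 0 0 0;0 0 0 0 0 0 0"

```text
t: 13.42
eef_pos: [0.613, 0.1536, 0.231]
ee_rot: [-3.127, 0.522, -2.756]
force: [0.4, 1.4, -0.1]
width: 0.0004
gripper_force: 0.0
```

Run:
```python
from h import *
s=arm.get_state(); r=R.from_euler('xyz',s["ee_rot"]); tip=s["eef_pos"]+.008*r.as_matrix()[:,2]
B=np.c_[ax,sy,np.cross(ax,sy)]; c0=np.array([.6158,.1583,.2055])
print("tip in cap frame",((tip-c0)@B*1000).round(1),"q",s["q"].round(3),"F",s["force"],"press dir in tool",r.inv().apply(-ax).round(4),s["t"])
```

```text
tip in cap frame [ 15.4  -3.4 -10.3] q [ 0.614  0.024 -0.673  0.342 -0.386 -2.088] F [ 0.42569106  1.43308528 -0.07496418] press dir in tool [-0.0891  0.016   0.9959] 13.425
```

Call:
move_arm:
  rows: "0 0 0 0 0 0 0;0 0 0 0 0 0 0;0 0 0 0 0 0 0"

```text
t: 13.8
eef_pos: [0.6115, 0.1497, 0.2282]
ee_rot: [-3.123, 0.517, -2.755]
force: [-0.2, -0.7, -0.3]
width: 0.0005
gripper_force: 0.0
```

```bash
cat > t.py <<'E'
from h import *
s=arm.get_state(); r=R.from_euler('xyz',s["ee_rot"]); tip=s["eef_pos"]+.008*r.as_matrix()[:,2]
B=np.c_[ax,sy,np.cross(ax,sy)]; c0=np.array([.6158,.1583,.2055])
k=(tip-c0)@B
print("tip in cap frame",(k*1000).round(1),"q",s["q"].round(3),"F",s["force"].round(1),"Fax",(s["force"]@ax).round(1),"press dir in tool",r.inv().apply(-ax).round(4),s["t"])
print("shift to [10,5,0]mm:",r.inv().apply(B@(np.array([.010,.005,0])-k)).round(4), "turn err to 27deg", (r.inv()*R.from_matrix(RP)*R.from_euler('y',8,degrees=True)).as_rotvec(degrees=True).round(2))
E
python3 t.py
```

```text
tip in cap frame [14.8 -6.5 -6.3] q [ 0.61   0.024 -0.681  0.348 -0.384 -2.09 ] F [-0.2 -0.7 -0.3] Fax 0.0 press dir in tool [-0.0934  0.0201  0.9954] 13.8
shift to [10,5,0]mm: [0.0059 0.0115 0.0051] turn err to 27deg [-1.14  2.64 -0.14]
```

Call:
move_arm:
  rows: "0 0 0 0.003 0.006 0 0;0 0 0 0.0029 0.0055 0.004 0;0 0 0 0 0 0 0;0 0 0 0 0 0 0"

```text
t: 14.3
eef_pos: [0.6048, 0.1599, 0.222]
ee_rot: [-3.123, 0.518, -2.755]
force: [0.1, 0.6, -0.1]
width: 0.0002
gripper_force: 0.0
```

```bash
python3 t.py
```

```text
tip in cap frame [11.1  5.5 -0.9] q [ 0.63   0.022 -0.716  0.402 -0.357 -2.163] F [ 0.1  0.6 -0.1] Fax -0.2 press dir in tool [-0.0931  0.0195  0.9955] 14.3
shift to [10,5,0]mm: [ 0.0008 -0.0005  0.0012] turn err to 27deg [-1.11  2.66 -0.14]
```

Call:
move_arm:
  rows: "0 0 0 -0.0008 0 0.0085 0;0 0 0 -0.0008 0 0.0085 0;0 0 0 -0.0004 0 0.004 0;0 0 0 0 0 0 0"

```text
t: 14.8
eef_pos: [0.6157, 0.1641, 0.2073]
ee_rot: [-3.124, 0.521, -2.754]
force: [-35.7, -3.1, 33.7]
width: 0.0008
gripper_force: 23.2
```

```bash
python3 t.py
```

```text
tip in cap frame [-7.7  5.3 -2. ] q [ 0.614  0.058 -0.735  0.452 -0.301 -2.203] F [-35.7  -3.1  33.7] Fax 47.2 press dir in tool [-0.0897  0.0192  0.9958] 14.8
shift to [10,5,0]mm: [ 0.0036 -0.0006 -0.0174] turn err to 27deg [-1.09  2.85 -0.13]
```

The axial force is 47 N, so the cap is hard on its stop. Retracting now.

Call:
move_arm:
  rows: "0 0 0 0.001 0 -0.012 0;0 0 0 0.002 0 -0.03 0;0 0 0 0.002 0 -0.03 0;0 0 0 0.002 0 -0.03 0;0 0 0 0 0 0 0;0 0 0 0 0 0 0;0 0 0 0 0 0 0"

```text
t: 15.68
eef_pos: [0.5631, 0.1443, 0.2884]
ee_rot: [-3.123, 0.516, -2.755]
force: [-0.6, -0.8, -0.3]
width: 0.0006
gripper_force: 0.0
```

```bash
python3 t.py
python3 - <<'E'
from h import *
p,d,X,K,W=grab("wrist"); im=cv2.cvtColor(p,cv2.COLOR_BGR2HSV).astype(int)
B=np.c_[ax,sy,np.cross(ax,sy)]; c0=np.array([.6158,.1583,.2055]); s=(X-c0)@B*1000
m=(abs(s[...,0]+4)<9)&(np.hypot(s[...,1],s[...,2])<26)&(im[...,0]>18)&(im[...,0]<36)&(im[...,1]>110)
print("cap axial",m.sum(),np.median(s[m][:,0]))
q=X[(np.hypot(X[...,0]-.584,X[...,1])<.02)&(X[...,2]>.11)]; print("finial",len(q),q[:,2].max() if len(q) else 0)
p,d,X,K,W=grab("top"); X0=np.load("top0.npy"); D=abs(X[...,2]-X0[...,2])>.015
for (u,v,n) in ((401,224,'rackmid'),(404,200,'white'),(396,247,'blue'),(364,150,'cup'),(212,280,'mug'),(461,181,'jar'),(364,239,'g1'),(434,201,'g2')): print(n,X[v,u,2].round(3),X0[v,u,2].round(3))
print("top finial",np.nanmax(X[195:215,314:334,2]))
x=cv2.imread("pics/top0.png").astype(int); b=p[150:170,288:315].astype(int).sum(2); b0=x[150:170,288:315].sum(2)
for t in(b,b0): vv,uu=np.nonzero(t<150); print("dark",len(uu),(uu.mean()+288,vv.mean()+150) if len(uu) else 0)
E
```

```text
tip in cap frame [91.   6.9 -2.5] q [ 0.681 -0.122 -0.654  0.304 -0.568 -2.089] F [-0.6 -0.8 -0.3] Fax 0.2 press dir in tool [-0.0951  0.0201  0.9953] 15.675
shift to [10,5,0]mm: [-0.0052 -0.0003  0.0809] turn err to 27deg [-1.15  2.54 -0.15]
cap axial 1208 -1.306052758000864
finial 3246 0.1645913139394936
rackmid 0.049 0.103
white 0.095 0.1
blue 0.103 0.103
cup 0.007 0.008
mug 0.005 0.006
jar 0.079 0.082
g1 0.096 0.093
g2 0.094 0.09
top finial 0.17118991382384863
dark 0 0
dark 0 0
```

```bash
python3 -c "
from station import arm
print(arm.job_done())"
```

```text
the job is handed in; nothing more can be done
None
```

The job is handed in at about 16 s: the terracotta finial stands home in the pedestal, released before one press of well under a second that drove the yellow cap to its stop (47 N), and it sprang back up; the lamp was not touched, but I didn't measure the timer bead after the press.

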